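Put the dressing-table set back in its keepsake tray

TASK

Put the small round jar, the small square ring box, the flat scent bottle and the lipstick tube back in the open keepsake tray, each standing upright and flat on the bottom of the recess cut to its own shape and size. Leave the wide jar and the wide box, which look like them but do not belong to the set, where they stand. Set each thing down, do not drop it.

Things in the scene. Friction and masses are not known exactly. Their poses are not given: they have to be found in the camera images.
- jar: The small round cream jar: white ceramic with a steel lid, 44 mm diameter, 40 mm high, smooth upright sides, about 90 g. Loose, standing upright on the table. Origin: centre of its underside; z up.
- box: The small square ring box: brown wood with a thin brass line, 42 x 42 mm, 38 mm high, about 60 g; x and y along its sides. Loose, standing upright on the table. Origin: centre of its underside; z up.
- bottle: The flat scent bottle: green glass, body 60 mm (x) by 26 mm (y), 58 mm high, with a brass cap 16 mm in diameter and 14 mm high on top (72 mm in all), about 130 g. Loose, standing upright on the table. Origin: centre of its underside; z up.
- tube: The slim round lipstick tube: steel with a thin brass band, 26 mm diameter, 58 mm high, about 50 g. Loose, standing upright on the table. Origin: centre of its underside; z up.
- wide_jar: Look-alike, to be left alone: a wide jar of the same make as the small one, 68 mm diameter, 40 mm high; it fits no recess. Loose, standing upright on the table. Origin: centre of its underside; z up.
- wide_box: Look-alike, to be left alone: a wide box of the same make as the ring box, 66 x 66 mm, 38 mm high; it fits no recess. Loose, standing upright on the table. Origin: centre of its underside; z up.
- well_jar: Large round recess, 60 mm diameter, for the small jar. Cork-lined. Grey felt insert 86 x 86 x 12 mm, one of four (2 x 2, 87 mm apart) in a dark wood tray, 190 mm square, rim 20 mm above the table; all fixed. Recess centred, 8 mm deep, floor 9 mm above the table. Origin: centre of the insert's underside, 5 mm above the table; x, y along its edges, z up.
- well_box: Square recess, 58 x 58 mm, for the ring box. Cork-lined. Grey felt insert 86 x 86 x 12 mm, one of four (2 x 2, 87 mm apart) in a dark wood tray, 190 mm square, rim 20 mm above the table; all fixed. Recess centred, 8 mm deep, floor 9 mm above the table. Origin: centre of the insert's underside, 5 mm above the table; x, y along its edges, z up.
- well_bottle: Oblong recess, 76 mm (x) by 42 mm (y), for the bottle (long side along x). Cork-lined. Grey felt insert 86 x 86 x 12 mm, one of four (2 x 2, 87 mm apart) in a dark wood tray, 190 mm square, rim 20 mm above the table; all fixed. Recess centred, 8 mm deep, floor 9 mm above the table. Origin: centre of the insert's underside, 5 mm above the table; x, y along its edges, z up.
- well_tube: Small round recess, 42 mm diameter, for the lipstick tube. Cork-lined. Grey felt insert 86 x 86 x 12 mm, one of four (2 x 2, 87 mm apart) in a dark wood tray, 190 mm square, rim 20 mm above the table; all fixed. Recess centred, 8 mm deep, floor 9 mm above the table. Origin: centre of the insert's underside, 5 mm above the table; x, y along its edges, z up.
Things that resemble listed ones, but are neither listed nor needed, are in the scene too. Leave any red or turquoise look-alike of the box alone.

How it is judged:
At the end, for the whole second after the job is handed in: Each of the four things stands on the floor of its own recess, within 14 mm of the insert's centre, underside under 7 mm above the insert's underside, upright within 0.12 rad, at rest; the wide jar and wide box are upright (0.12 rad) and within 30 mm of where they stood (horizontal distance between jar and well_jar below 0.014 m and z of jar in the frame of well_jar below 0.007 m and angle between each of jar, box, bottle, tube, wide_jar, wide_box's own z axis and vertical below 0.12 rad and linear speed of each of jar, box, bottle, tube below 0.02 m/s and angular speed of each of jar, box, bottle, tube below 0.3 rad/s and horizontal distance between box and well_box below 0.014 m and z of box in the frame of well_box below 0.007 m and horizontal distance between bottle and well_bottle below 0.014 m and z of bottle in the frame of well_bottle below 0.007 m and horizontal distance between tube and well_tube below 0.014 m and z of tube in the frame of well_tube below 0.007 m and distance of each of wide_jar, wide_box from where it was at the start of the episode below 0.03 m); the robot touches nothing.
It fails at once if the jar is dropped or thrown (faster than 0.8 m/s while the fingers are not holding it) (linear speed of jar above 0.8 m/s and contact force between the fingers and jar below 0.05 N).
It fails at once if the box is dropped or thrown (faster than 0.8 m/s while the fingers are not holding it) (linear speed of box above 0.8 m/s and contact force between the fingers and box below 0.05 N).
It fails at once if the bottle is dropped or thrown (faster than 0.8 m/s while the fingers are not holding it) (linear speed of bottle above 0.8 m/s and contact force between the fingers and bottle below 0.05 N).
It fails at once if the tube is dropped or thrown (faster than 0.8 m/s while the fingers are not holding it) (linear speed of tube above 0.8 m/s and contact force between the fingers and tube below 0.05 N).
It fails at once if the wide jar or the wide box is moved more than 30 mm from where it stood (distance of any of wide_jar, wide_box from where it was at the start of the episode above 0.03 m).
It also fails if it takes over 112 s, if anything falls off the work surface, if the arm or the gripper's body presses on something with over 40 N, if the wrist force passes 120 N, or if a joint passes its speed limit or range.

ROBOT

A 6-joint arm with a two-finger parallel gripper is mounted at the origin on the work surface. World frame = base frame: x ahead of the robot, y to its left, z up, the work surface at z = 0. Lengths are in m, angles in rad, forces in N, time in s.
With the tool pointing down it reaches from about 0.35 to 0.95 m from the base axis. Payload 17.4 kg.
Tool frame: the origin (TCP) lies midway between the tips of the shut fingers; the grasp point (between the pads) lies 19 mm behind it; z points along the fingers, y is the line along which they close (so a half turn about z gives the same grasp; the last joint's range is limited). The gripper opens to 93 mm and grips with 3 to 60 N. Pads are 15 mm wide; open, the fingers measure 128 mm over their backs; the gripper's body (75 mm by 188 mm) begins 65 mm behind the grasp point.
Start: joints at [-1.187, 0.116, 1.442, -0, 1.584, -0.038], TCP at [0.276, -0.616, 0.219] pointing down, gripper open.
Joint ranges: [-2.83, 2.83], [-0.83, 2.19], [0.07, 2.5], [-1.14, 4.28], [0.01, 3], [-2.97, 2.97]. Speed limits (rad/s): [1.89, 1.89, 2.22, 3.14, 3.14, 3.14].

INTERFACE

Orientations are given as a rotation vector (axis times angle).
In Python, from rig import ctrl, solve_ik, imaging gives the robot as it stands. Calls block until the motion is done:
- ctrl.movep(position, orientation): joint-space move of the TCP to a pose.
- ctrl.movel(position, rotation=None, speed=0.15): straight line of the TCP; rotation=None keeps the orientation; speed is the mean speed in m/s.
- ctrl.move_j(angles): joint-space move.
- ctrl.command_gripper(opening, grasp_force=None): opening from 0.0 (shut) to 1.0 (fully open); grasp_force is the grip in N (None keeps the last); returns when the fingers have stopped.
- ctrl.wait(seconds).
- solve_ik(position, orientation): joint angles nearest the present ones, or None.
- imaging.grab_frame(name): name is "side" or "top" or "wrist"; returns a dict with "image" (480x640x3 uint8, red, green, blue), "range_z" (480x640 float32, m along the optical axis (not along the pixel's ray), 0 where there is no reading), "K" (3x3 intrinsics, pixels), "rvec" (rotation vector, rad) and "tvec" (3), from world to camera coordinates, as OpenCV has them; the wrist camera has in their place "mount" (4x4, takes a point from camera to tool coordinates, whose origin is the TCP and whose axes are the flange's). Camera axes: x right, y down, z forward; pixel columns grow to the right and rows downward; lengths in m; the calibration is good to about 2 mm. A picture is of the moment at which its call begins: read the wrist's pose just before it.
A pose or a line that the arm cannot do raises ctrl.PlanningError and nothing moves.
- ctrl.close_job(): hands the job in; it is judged then, once.
Readings, each from a call of its own:
- ctrl.get_clock(): time.
- ctrl.get_joints(): joint angles.
- ctrl.get_dq(): joint speeds.
- ctrl.get_effort(): joint torques, N m.
- ctrl.get_position(): TCP position.
- ctrl.get_ee_rot(): TCP orientation.
- ctrl.get_contact_force(): force on the tool from outside, world axes, zero at the start.
- ctrl.get_wrist_torque(): the same for the moment, N m.
- ctrl.get_grip_width(): opening from 0.0 (shut) to 1.0 (fully open).
- ctrl.get_grasp_force(): force on a finger pad.
Only numpy, scipy, OpenCV 4.12 (cv2) and the standard library are available. Lean on these libraries where they do the work, as an engineer would, in place of code of your own. Each camera call takes 0.05 s, during which the arm holds its last target. There are 200 camera calls.

## Working session

There is one attempt and no reset: what is moved stays moved. The work goes in short steps, each a Python script; the robot and the scene stay as the last script left them, time stands still between calls to the robot, and variables do not carry over. Pictures are saved under pics/ and viewed, at most 14 in all, crops included, and the job is handed in when it is done.

```bash
mkdir -p pics; ls; python3 - <<'E'
from rig import ctrl, imaging
import cv2,numpy as np
for n in("top","side"):
    f=imaging.grab_frame(n); cv2.imwrite(f"pics/{n}0.png",f["image"][:,:,::-1]); np.savez(f"{n}0.npz",**f)
    print(n,f["K"].tolist(),f["rvec"],f["tvec"])
print(ctrl.get_clock(),ctrl.get_ee_rot())
E
```

```text
pics
top [[591.8632736864025, 0.0, 328.8221197012769], [0.0, 591.8632736864025, 231.70019126699958], [0.0, 0.0, 1.0]] [ 2.1089494  -2.14134251  0.15034105] [0.00474392 0.48714836 1.00265367]
side [[548.207447048812, 0.0, 321.5454106987198], [0.0, 548.207447048812, 235.50692110694808], [0.0, 0.0, 1.0]] [ 0.12877841 -2.79678389  1.34040855] [0.48851108 0.0774902  1.01687405]
0.1 [-3.07092150e+00 -6.57553793e-01  2.38725187e-04]
```

View pics/top0.png

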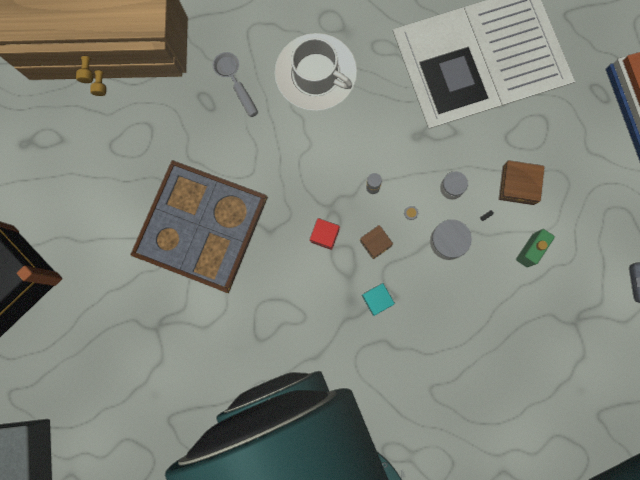

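View pics/side0.png

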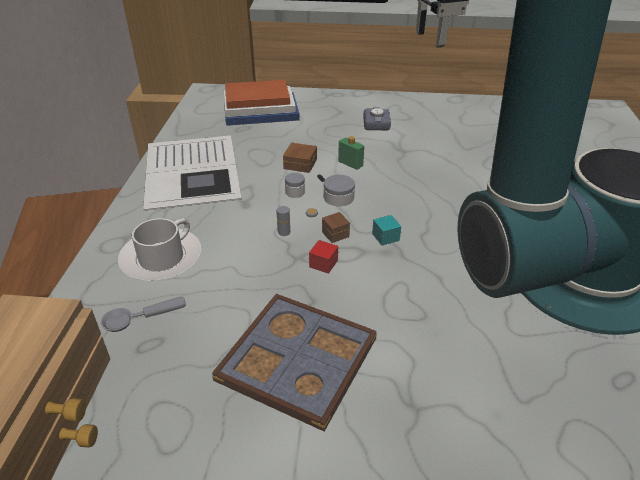

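The top view shows these candidates:
- **Jar:** (454,184) is the small one. (451,239) is about 1.5 times wider, so it is the wide jar.
- **Box:** (376,242) is brown and small. (522,182) is the wide one, and red (324,233) and turquoise (378,299) are decoys.
- **Bottle and tube:** the bottle is at (537,247) and the tube at (374,183).
- **Wells:** square (187,194), large round (230,212), small round (167,239) and oblong (212,255).

Next I'll measure these and confirm them in a crop.

```bash
cat > h.py <<'E'
import numpy as np, cv2
from scipy.spatial.transform import Rotation as R
def world(f):
    K=f["K"];r=R.from_rotvec(f["rvec"]).as_matrix();d=f["range_z"].astype(float)
    v,u=np.mgrid[:480,:640]
    P=np.stack([(u-K[0,2])/K[0,0]*d,(v-K[1,2])/K[1,1]*d,d],-1)
    W=(P-np.asarray(f["tvec"]).ravel())@r; W[d==0]=np.nan
    return W
def blob(m,seed):
    n,l=cv2.connectedComponents(m.astype(np.uint8),connectivity=4)
    v,u=seed[1],seed[0]; k=l[v,u]
    return (l==k) if k else None
def rect(W,m):
    p=W[m][:,:2]; c,s,a=cv2.minAreaRect((p*1000).astype(np.float32))
    return np.round(c,1),np.round(s,1),round(a,1),np.round(p.mean(0)*1000,1),np.round(np.median(W[m][:,2])*1000,1),m.sum()
E
python3 - <<'E'
from h import *
f=dict(np.load("top0.npz")); W=world(f); z=W[...,2]
print("table z",np.nanmedian(z[300:340,250:330]),np.nanstd(z[300:340,250:330]))
for n,s,h in [("jar",(454,182),.04),("box",(376,240),.038),("bottle",(533,250),.058),("tube",(374,180),.058),("wjar",(451,237),.04),("wbox",(522,178),.038),("red",(324,231),.038),("turq",(378,297),.038)]:
    m=blob(abs(z-h)<.005,s)
    print(n,rect(W,m) if m is not None else z[s[1],s[0]])
for n,s in [("w_box",(187,194)),("w_jar",(230,212)),("w_tube",(167,239)),("w_bottle",(212,255))]:
    m=blob((abs(z-.009)<.0035),s); print(n,rect(W,m) if m is not None else z[s[1],s[0]])
m=blob(z>.0135,(133,250)); 
t=((z>.0135)&(z<.025)); t[:,:125]=0;t[:,272:]=0;t[:155]=0;t[298:]=0
print("tray",rect(W,t))
i=f["image"][150:320,130:560,::-1]; cv2.imwrite("pics/crop0.png",cv2.resize(i,None,fx=1.85,fy=1.85,interpolation=cv2.INTER_CUBIC))
E
```

```text
table z 0.0007644289096428969 0.001955173401052313
jar (array([ 572. , -227.9]), array([42.8, 42.1]), 4.8, array([ 571.3, -227.7]), np.float64(40.5), np.int64(461))
box (array([470.8, -85.4]), array([42.3, 42.3]), 34.3, array([470.4, -85.3]), np.float64(38.6), np.int64(564))
bottle (array([ 453.7, -362.2]), array([26.6, 59.4]), 53.2, array([ 453.2, -360.9]), np.float64(58.1), np.int64(452))
tube (array([575.5, -83.6]), array([24.8, 23.7]), 86.0, array([575.3, -83.1]), np.float64(58.4), np.int64(167))
wjar (array([ 472.9, -217.4]), array([66.6, 67.2]), 37.1, array([ 472.3, -217. ]), np.float64(40.4), np.int64(1158))
wbox (array([ 574.6, -349.6]), array([67.7, 66.9]), 80.3, array([ 574. , -349.2]), np.float64(38.3), np.int64(1354))
red (array([487.1,   6.2]), array([42.4, 42.2]), 69.5, array([486.4,   6. ]), np.float64(38.6), np.int64(555))
turq (array([369.1, -86. ]), array([42. , 41.9]), 28.2, array([368.9, -86. ]), np.float64(38.4), np.int64(587))
w_box 0.013953272959847957
w_jar (array([533.8, 179.5]), array([57.7, 56.9]), 89.6, array([533.8, 179.3]), np.float64(9.8), np.int64(709))
w_tube (array([484.7, 292.5]), array([39.4, 39.7]), 2.6, array([484.6, 292.7]), np.float64(9.7), np.int64(339))
w_bottle (array([452.4, 211.8]), array([41.8, 76. ]), 68.5, array([451.7, 211.9]), np.float64(9.9), np.int64(810))
tray (array([508.1, 234.3]), array([191.5, 190.4]), 68.2, array([505.5, 237.1]), np.float64(18.2), np.int64(7679))
```

View pics/crop0.png

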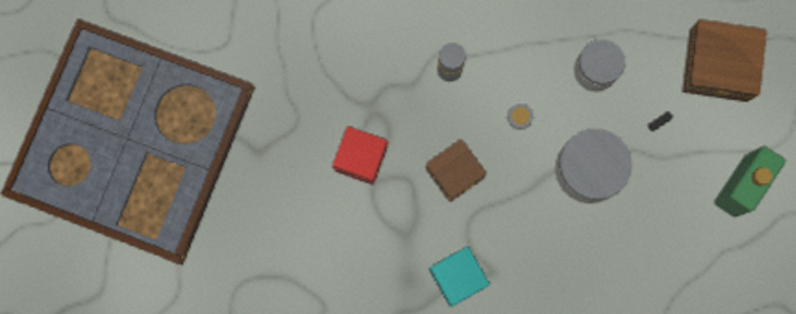

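The crop confirms it. The brown 42 mm box is at crop (456,170), the small 43 mm jar at (601,63) and the wide jar at (595,164). The tube is at (452,57) and the bottle at (750,182). Before moving, I'll check obstacle heights near the tray and plan the IK.

```bash
cat > job.py <<'E'
from h import *
from rig import ctrl, solve_ik, imaging
C=np.array([.509,.2357]); e1=.0435*np.array([np.cos(np.radians(68.4)),np.sin(np.radians(68.4))]); e2=np.array([e1[1],-e1[0]])
def rot(t):
    t=np.radians(t); c,s=np.cos(t),np.sin(t)
    return R.from_matrix(np.array([[-s,c,0],[c,s,0],[0,0,-1]])).as_rotvec()
# xy, y-angle at pick, grip height above the underside, release width, well xy, y-angle at place
T={"tube":((.5755,-.0834),-8,.027,.050,C+e1-e2,31),
   "jar":((.5718,-.2278),-22,.015,.062,C-e1+e2,68.4),
   "box":((.4707,-.0854),-55.7,.015,.060,C+e1+e2,-21.6),
   "bottle":((.4536,-.3620),53.2,.027,.046,C-e1-e2,68.4)}
UP=.20
def pick(n):
    xy,t,h,w,wl,tp=T[n]
    ctrl.command_gripper(1.0)
    ctrl.movep([*xy,UP],rot(t)); ctrl.movel([*xy,h],speed=.12)
    ctrl.command_gripper(0.0,25); 
    ctrl.movel([*xy,UP],speed=.15)
    print(n,"held w",ctrl.get_grip_width()*93,"F",ctrl.get_grasp_force(),"t",ctrl.get_clock())
def place(n,xy=None):
    _,t,h,w,wl,tp=T[n]; wl=wl if xy is None else xy
    ctrl.movep([*wl,UP],rot(tp)); ctrl.movel([*wl,.035+h],speed=.15)
    ctrl.movel([*wl,.010+h],speed=.04)
    print("Fz",ctrl.get_contact_force()[2],ctrl.get_position()[2],"w",ctrl.get_grip_width()*93)
    ctrl.command_gripper(w/.093); ctrl.wait(.2)
    ctrl.movel([*wl,UP],speed=.15)
    print("t",ctrl.get_clock())
E
python3 - <<'E'
from job import *
W=world(dict(np.load("top0.npz")))
for n,(xy,t,h,w,wl,tp) in T.items():
    d=np.hypot(W[...,0]-wl[0],W[...,1]-wl[1])
    print(n,wl.round(4),[round(float(np.nanmax(W[...,2][d<r])),3) for r in(.08,.13,.17)],[None if q is None else q.round(2) for q in (solve_ik([*xy,h],rot(t)),solve_ik([*wl,h+.01],rot(tp)))])
E
```

```text
tube [0.4846 0.2922] [0.026, 0.026, 0.026] [array([-0.19,  0.03,  1.85, -0.  ,  1.26, -0.05]), array([ 0.5 , -0.01,  1.88, -0.  ,  1.28, -0.04])]
jar [0.5334 0.1792] [0.026, 0.026, 0.043] [array([-0.42,  0.12,  1.78, -0.  ,  1.24, -0.04]), array([ 0.28, -0.  ,  1.89,  0.  ,  1.26, -0.91])]
box [0.5655 0.2601] [0.026, 0.026, 0.026] [array([-0.23, -0.19,  2.08, -0.  ,  1.25,  0.74]), array([ 0.39,  0.12,  1.76, -0.  ,  1.26,  0.77])]
bottle [0.4525 0.2113] [0.026, 0.026, 0.026] [array([-0.72,  0.03,  1.85,  0.  ,  1.26, -1.65]), array([ 0.39, -0.16,  2.02,  0.  ,  1.29, -0.81])]
```

```bash
python3 - <<'E'
from job import *
pick("tube"); place("tube"); pick("jar")
ctrl_f=imaging.grab_frame("top"); cv2.imwrite("pics/top1.png",ctrl_f["image"][:,:,::-1])
E
```

```text
tube held w 25.618919634984998 F 25.00042900443077 t 6.45
Fz -0.28540503780631243 0.03707261739884124 w 25.464987317149117
t 11.7917
jar held w 43.502243667828516 F 24.99984914698871 t 18.4667
```

View pics/top1.png

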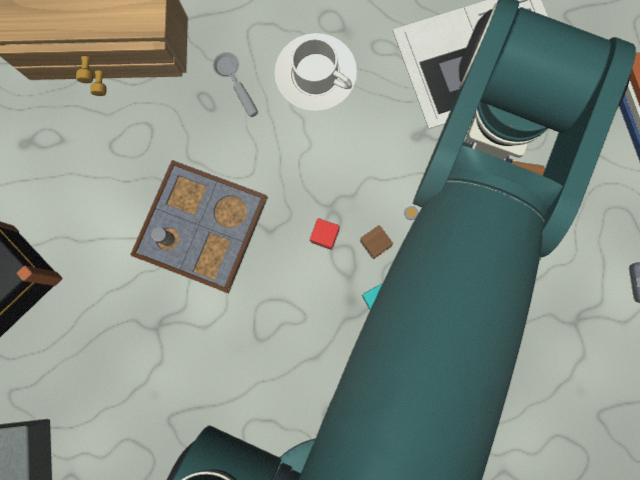

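The tube is standing in the small round recess at (163,237), and the jar is held. Next I'll place the jar and move on to the box and bottle, checking each grip.

```bash
python3 - <<'E'
from job import *
place("jar")
for n,wd in(("box",42),("bottle",26)):
    pick(n)
    if abs(ctrl.get_grip_width()*93-wd)>3: print("BAD GRIP",n); break
    place(n)
else:
    ctrl.movep([.276,-.616,.219],rot(-65.8))
f=imaging.grab_frame("top"); W=world(f); z=W[...,2]
for n,s,h in [("jar",(228,208),.049),("box",(185,190),.047),("bottle",(207,252),.067),("tube",(161,233),.067),("wjar",(451,237),.04),("wbox",(522,178),.038)]:
    m=blob(abs(z-h)<.005,s)
    print(n,T[n][4] if n in T else "",rect(W,m) if m is not None else z[s[1],s[0]])
cv2.imwrite("pics/top2.png",f["image"][:,:,::-1])
cv2.imwrite("pics/tray2.png",cv2.resize(imaging.grab_frame("side")["image"][280:440,200:400,::-1],None,fx=3,fy=3)); print(ctrl.get_clock())
E
```

```text
Fz -0.5822565979110341 0.025072892472086036 w 44.03680946251844
t 24.025
box held w 41.98122678595487 F 24.99996542930603 t 30.125
Fz -0.041544539646871825 0.024905241438295207 w 41.95833915944497
t 35.45
bottle held w 25.65724235883057 F 24.94835078716278 t 42.3833
Fz -0.5507808870527826 0.03707721956423094 w 26.044722927620143
t 48.2833
jar [0.53343186 0.1792413 ] (array([532.8, 178.7]), array([43. , 42.5]), 5.1, array([532.6, 178.7]), np.float64(49.6), np.int64(466))
box [0.5654587  0.26013186] (array([565.1, 260.6]), array([43. , 42.1]), 69.7, array([564.6, 259.6]), np.float64(47.6), np.int64(547))
bottle [0.4525413  0.21126814] 0.07260155791650477
tube [0.48456814 0.2921587 ] (array([484.2, 291.5]), array([24.3, 24.4]), 34.5, array([483.7, 291.4]), np.float64(67.8), np.int64(179))
wjar  (array([ 472.4, -217.2]), array([66.4, 66.3]), 28.4, array([ 472.4, -217.1]), np.float64(40.5), np.int64(1155))
wbox  (array([ 574.8, -349.7]), array([67.2, 67.6]), 79.9, array([ 573.7, -349. ]), np.float64(38.3), np.int64(1364))
51.35
```

View pics/top2.png

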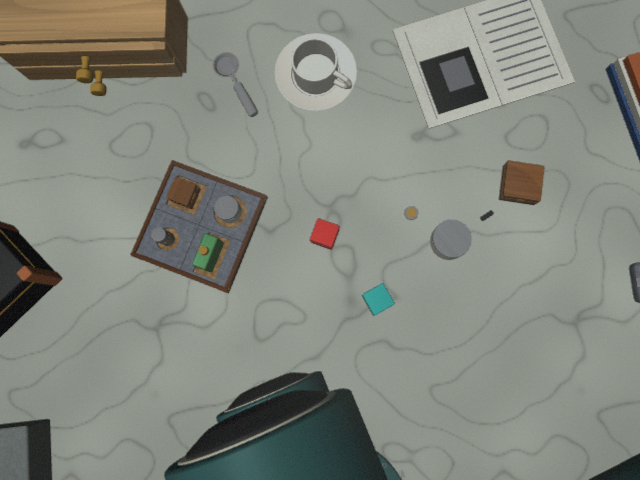

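View pics/tray2.png

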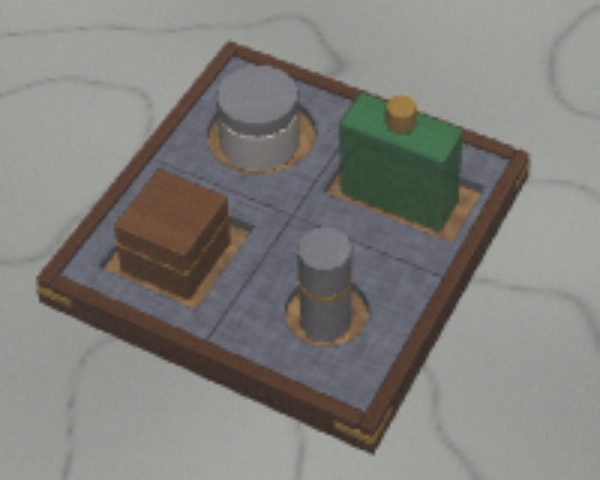

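The tray crop shows all four things upright in their recesses: jar (258,118), bottle (400,165), box (170,235) and tube (325,285). The look-alikes haven't moved. My depth sample on the bottle landed next to its cap, so I'll measure its body top once more and then hand in.

```bash
python3 - <<'E'
from job import *
W=world(imaging.grab_frame("top")); z=W[...,2]; wl=T["bottle"][4]
m=(abs(z-.067)<.004)&(np.hypot(W[...,0]-wl[0],W[...,1]-wl[1])<.043)
r=rect(W,m); print(r)
if np.hypot(*(r[0]/1000-wl))<.007 and abs(r[4]-67)<2.5: print(ctrl.close_job())
E
```

```text
(array([453.7, 210.8]), array([26.6, 60. ]), 68.0, array([452.7, 209.9]), np.float64(67.2), np.int64(417))
the job is handed in; nothing more can be done
None
```

The jar, ring box, bottle and lipstick tube each stand upright on the floor of their own recess, all within about 2 mm of centre by the final camera check; the wide jar and wide box have not moved, and I handed the job in at about 51 s of the 112 s allowed (the judge's verdict was not shown).

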